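# Hold test tiles under a clamping batten

### The arm

A 6-joint arm with a two-finger parallel gripper is mounted at the origin on a cart in front of the work surface, level with it; the furniture and walls round the work are solid. World frame = base frame: x ahead of the robot, y to its left, z up, the work surface at z = 0. Lengths are in m, angles in rad, forces in N, time in s.
With the tool pointing down it reaches from about 0.275 to 0.825 m from the base axis. Payload 4.9 kg.
Tool frame: the origin (TCP) lies midway between the tips of the shut fingers; the grasp point (between the pads) lies 19 mm behind it (bot.grip_depth is the distance from the TCP to the grasp point, in m); z points along the fingers, y is the line along which they close (so a half turn about z gives the same grasp; the last joint's range is limited). The gripper opens to 85 mm and grips with 20 to 120 N. Pads are 22 mm wide; open, the fingers measure 114 mm over their backs; the gripper's body (76 mm by 85 mm) begins 54 mm behind the grasp point. The pads swing forward as they close: fully open they stand 13 mm farther back than shut.
Start: joints at [-1.347, 0.326, -0.193, 1.052, 0, 1.437], TCP at [0.193, -0.515, 0.231] pointing down, gripper open.
Joint ranges: [-2.65, 2.65], [-0.97, 1.79], [-1.3, 1.35], [-1.93, 2.1], [-1.47, 1.37], [-3.14, 3.14]. Speed limits (rad/s): [2.57, 2.57, 3.14, 3.14, 3.14, 3.14].

### API

Orientations are given as a unit quaternion [w, x, y, z].
In Python, from cell import bot gives the robot as it stands. Calls block until the motion is done:
- bot.move_pose(position, orientation): joint-space move of the TCP to a pose.
- bot.move_linear(position, speed=0.15, rotation=None, until_force=None): straight line of the TCP; rotation=None keeps the orientation; speed is the mean speed in m/s. With until_force (N) it stops when the force on the tool has changed by that much, and returns True; else False.
- bot.goto_joints(angles): joint-space move.
- bot.set_gripper(opening, grasp_force=None): opening from 0.0 (shut) to 1.0 (fully open); grasp_force is the grip in N (None keeps the last); returns when the fingers have stopped.
- bot.wait(seconds).
- bot.solve_ik(position, orientation): joint angles nearest the present ones, or None.
- bot.camera(name): name is "scene" or "side" or "wrist"; returns the picture (420x560x3 uint8, red, green, blue); there is no depth.
- bot.calibration(name): a dict with "mtx" (3x3 intrinsics, pixels), "extrinsics" (4x4, takes a point from world to camera coordinates); the wrist camera has in their place "hand_eye" (4x4, takes a point from camera to tool coordinates, whose origin is the TCP and whose axes are the flange's). Camera axes: x right, y down, z forward; pixel columns grow to the right and rows downward; lengths in m; the calibration is good to about 2 mm. A picture is of the moment at which its call begins: read the wrist's pose just before it. calibration takes no time and is no camera call.
A pose or a line that the arm cannot do raises bot.PlanningError and nothing moves.
- bot.close_job(): hands the job in; it is judged then, once.
Trained networks look in the newest picture that a camera, given by its name, has taken for a name from the list of things; names that differ only in an ending like _2 or _b are one class to them, and where a whole thing is asked for, a point or a joint stands for the part that bears it (a point fixed in the world has none). Each returns a list of dicts, best first, with "confidence" (0 to 1); they miss things now and then, are a little off and sometimes report something else, mostly with a low value. They report only what shows in the picture. A call takes as long as a camera call.
- bot.search_frame(camera, thing): "bbox" ([left, top, width, height] in pixels, round what is visible of it).
Readings, each from a call of its own:
- bot.read_clock(): time.
- bot.read_joint_positions(): joint angles.
- bot.read_joint_vel(): joint speeds.
- bot.read_joint_efforts(): joint torques, N m.
- bot.read_position(): TCP position.
- bot.read_tool_rot(): TCP orientation.
- bot.read_ft_force(): force on the tool from outside, world axes, zero at the start.
- bot.read_moment(): the same for the moment, N m.
- bot.read_gripper_width(): opening from 0.0 (shut) to 1.0 (fully open).
- bot.read_finger_force(): force on a finger pad.
Only numpy, scipy, OpenCV 4.12 (cv2) and the standard library are available. Lean on these libraries where they do the work, as an engineer would, in place of code of your own. Each camera call takes 0.05 s, during which the arm holds its last target. There are 200 camera calls.

### The job

Pick up the wooden batten by its upright grip, set it on the jig's deck behind the three loose glazed tiles, with its steel-faced edge towards them, and with it push the tiles forward into a straight row, one against each sprung stop. Press until all three pointers stand in the green, never well into the red, hold them steadily there for at least three seconds, and finish the program still gripping and pressing the batten so that I can screw it down. Leave the bowl, the yellow bulb and the pencil where they are.

Things in the scene. Friction and masses are not known exactly. Their poses are not given: they have to be found in the camera images.
- press_jig: pressing jig fixed on the table: plywood deck 280 x 184 mm, 8 mm thick, with a line of sprung stops and an aluminium housing across its far end. Origin at table height under the middle stop's resting face; x is the pressing direction (towards stops and housing), y left, z up. Deck from x = -175 to +105 mm, y = -92 to +92 mm, top at z = 8 mm
- stop_line (a point): on the deck under the resting face of the middle stop, axes as the jig. The stops are black rubber pads 44 mm wide, 16 mm high, at y = +52, 0, -52 mm, faces at x = 0 at rest, each sliding back on its own spring. Each tile starts about in front of one stop, centre at x = -50 to -68 mm, turned up to 0.3 rad; no tile reaches behind x = -98 mm
- scale (a point): middle of the housing's top, 34 mm above the table, axes as the jig. The housing is 48 mm deep (x) and 172 mm long (y); on it lies a white, green and red scale for each stop, over which the stop's black pointer moves (pointers up to 40 mm above the table)
- stop_left (a joint): left sprung stop of the jig (seen from the near edge of the deck): how far it is pushed back, in m; 0 at rest, 0.038 at most, growing in the jig's +x. Spring 220 N/m without preload (0.018 m is about 4 N). Its pointer stands over white for 0 to 0.010, green for 0.010 to 0.026, red above 0.026
- stop_middle (a joint): middle sprung stop of the jig (seen from the near edge of the deck): how far it is pushed back, in m; 0 at rest, 0.038 at most, growing in the jig's +x. Spring 220 N/m without preload (0.018 m is about 4 N). Its pointer stands over white for 0 to 0.010, green for 0.010 to 0.026, red above 0.026
- stop_right (a joint): right sprung stop of the jig (seen from the near edge of the deck): how far it is pushed back, in m; 0 at rest, 0.038 at most, growing in the jig's +x. Spring 220 N/m without preload (0.018 m is about 4 N). Its pointer stands over white for 0 to 0.010, green for 0.010 to 0.026, red above 0.026
- batten: loose wooden clamping batten, 0.2 kg: a flat strip 160 mm long (its y), 36 mm deep (its x) and 12 mm high with an upright dark wooden grip on top. Origin under the grip's centre, at the underside; x points to its pressing edge (dark steel face, 23 mm ahead of the origin; the back edge is 13 mm behind), z up. Starts on the table, left of the jig. The pressing edge must face the tiles
- batten_grip (a point): centre of the batten's upright grip, 40 mm above the batten's underside, same axes as the batten. The grip is a block 18 mm thick (x), 60 mm long (y), rising from the strip (12 mm) to 61 mm above the underside; take it from above across its thickness
- tile_dark: glazed ceramic test tile, cream with a dark brown glazed half, 48 x 30 x 9 mm, lying flat on the jig's plywood deck with its long side roughly along the jig's x; origin at the centre of its underside, its y axis along the 48 mm side, z up. 28 g, slides easily. Any tile may be in front of any stop
- tile_green: glazed ceramic test tile, cream with a pale green glazed half, 48 x 30 x 9 mm, lying flat on the jig's plywood deck with its long side roughly along the jig's x; origin at the centre of its underside, its y axis along the 48 mm side, z up. 28 g, slides easily. Any tile may be in front of any stop
- tile_blue: glazed ceramic test tile, cream with a pale blue glazed half, 48 x 30 x 9 mm, lying flat on the jig's plywood deck with its long side roughly along the jig's x; origin at the centre of its underside, its y axis along the 48 mm side, z up. 28 g, slides easily. Any tile may be in front of any stop
- bowl: bystander: speckled pale water bowl, 105 mm wide, 44 mm high; origin at the centre of its underside
- bulb: bystander: yellow rubber slip bulb with a black nozzle, 59 mm wide, 100 mm high; origin at the centre of its underside
- yellow_pencil: bystander: yellow pencil, 168 mm long, 8 mm thick, lying on the table; origin at its middle, underside

How it is judged:
By the outcome, as a careful person would: the job done as asked, in the order asked, and still so for the second after the job is handed in, while the arm keeps its last pose, push and grip.
It also fails if it takes over 58 s, if anything falls off the work surface, if the arm or the gripper's body presses on something with over 40 N, if the wrist force passes 120 N, or if a joint passes its speed limit or range.

## Working session

There is one attempt and no reset: what is moved stays moved. The work goes in short steps, each a Python script; the robot and the scene stay as the last script left them, time stands still between calls to the robot, and variables do not carry over. Pictures are saved under pics/ and viewed, at most 13 in all, crops included, and the job is handed in when it is done.

```bash
ls; mkdir -p pics
python3 - <<'E'
from cell import bot
import cv2, numpy as np
ims=[]
for c in ("scene","side"):
    im=bot.camera(c); cv2.imwrite(f"pics/{c}0.png",im[:,:,::-1])
    k=bot.calibration(c); print(c,k["mtx"].round(1).tolist(),k["extrinsics"].round(3).tolist())
    for t in ("press_jig","batten","batten_grip","tile_dark","tile_green","tile_blue","bowl","bulb","yellow_pencil"):
        r=bot.search_frame(c,t); print(t,[(np.round(d["bbox"]).tolist(),round(d["confidence"],2)) for d in r[:2]])
print(bot.calibration("wrist")["hand_eye"].round(3).tolist(),bot.read_tool_rot(),bot.read_clock())
E
```

```text
pics
scene [[406.2, 0.0, 276.4], [0.0, 406.2, 212.8], [0.0, 0.0, 1.0]] [[-0.617, -0.787, 0.014, 0.356], [-0.396, 0.296, -0.869, 0.308], [0.68, -0.542, -0.494, 0.939], [0.0, 0.0, 0.0, 1.0]]
press_jig [([260.0, 190.0, 83.0, 54.0], 0.84), ([290.0, 219.0, 9.0, 10.0], 0.63)]
batten [([222.0, 256.0, 33.0, 22.0], 0.68)]
batten_grip [([219.0, 252.0, 35.0, 25.0], 0.87), ([260.0, 192.0, 87.0, 51.0], 0.58)]
tile_dark []
tile_green []
tile_blue []
bowl [([182.0, 224.0, 33.0, 28.0], 0.61), ([295.0, 216.0, 15.0, 5.0], 0.41)]
bulb []
yellow_pencil [([152.0, 267.0, 20.0, 7.0], 0.57)]
side [[446.7, 0.0, 276.5], [0.0, 446.7, 215.4], [0.0, 0.0, 1.0]] [[0.958, -0.288, 0.01, -0.603], [-0.092, -0.336, -0.937, 0.097], [0.273, 0.897, -0.348, 1.081], [0.0, 0.0, 0.0, 1.0]]
press_jig [([231.0, 223.0, 124.0, 49.0], 0.65)]
batten [([208.0, 184.0, 22.0, 35.0], 0.6)]
batten_grip [([212.0, 186.0, 20.0, 30.0], 0.74), ([270.0, 244.0, 22.0, 7.0], 0.23)]
tile_dark [([267.0, 233.0, 19.0, 13.0], 0.45)]
tile_green [([276.0, 253.0, 20.0, 9.0], 0.75)]
tile_blue [([270.0, 242.0, 24.0, 9.0], 0.59), ([305.0, 242.0, 24.0, 18.0], 0.53)]
bowl [([258.0, 187.0, 32.0, 18.0], 0.93)]
bulb [([313.0, 264.0, 28.0, 45.0], 0.75)]
yellow_pencil [([234.0, 183.0, 20.0, 17.0], 0.4)]
[[-0.0, -0.955, -0.296, 0.075], [1.0, -0.0, 0.0, 0.001], [-0.001, -0.296, 0.955, -0.141], [0.0, 0.0, 0.0, 1.0]] [-9.67037791e-06  9.84038962e-01  1.77953143e-01 -4.61425719e-07] 1.0
```

View pics/scene0.png

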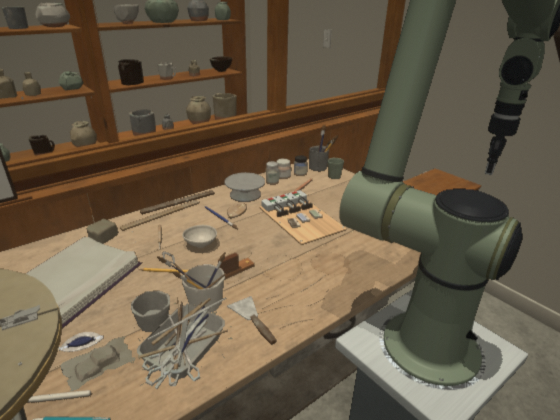

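View pics/side0.png

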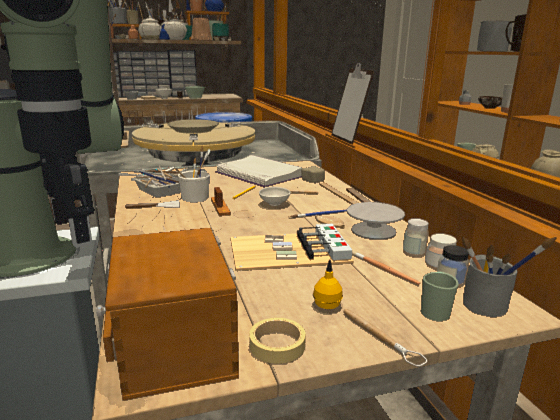

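The scene view shows the jig at about (300,215), the batten at (237,265) with a tool pot just in front of it at (203,285), and the bowl at (200,238). The side view shows three tiles at about (275,238), (282,246) and (286,256), with the bulb at (328,290).

```bash
cat > h.py <<'E'
from cell import bot
import cv2, numpy as np
from scipy.spatial.transform import Rotation as R
def rot(q): return R.from_quat(np.asarray(q)[[1,2,3,0]]).as_matrix()
def quat(M):
    q=R.from_matrix(M).as_quat(); return q[[3,0,1,2]]
def down(yaw):
    "tool down, tool x axis along world yaw"
    c,s=np.cos(yaw),np.sin(yaw)
    return quat(np.array([[c,s,0],[s,-c,0],[0,0,-1.]]))
def cam(c):
    "K, camera-to-world"
    k=bot.calibration(c)
    if c=="wrist":
        T=np.eye(4);T[:3,:3]=rot(bot.read_tool_rot());T[:3,3]=bot.read_position();return k["mtx"],T@k["hand_eye"]
    return k["mtx"],np.linalg.inv(k["extrinsics"])
def ray(C,uv,z):
    K,T=C; d=T[:3,:3]@np.linalg.solve(K,[*uv,1]); o=T[:3,3]; return o+d*(z-o[2])/d[2]
def proj(C,p):
    K,T=C; q=K@((np.asarray(p)-T[:3,3])@T[:3,:3]); return q[:2]/q[2]
E
python3 - <<'E'
from h import *
S,D=cam("scene"),cam("side")
print("deck scene",[ray(S,p,.008)[:2].round(3).tolist() for p in [(260,212),(299,243),(343,228),(300,192)]])
print("deck side",[ray(D,p,.008)[:2].round(3).tolist() for p in [(231,236),(236,268),(352,263),(320,226)]])
print("grip",ray(S,(235,262),.04).round(3),ray(D,(222,201),.04).round(3))
print("tiles",[ray(D,p,.017)[:2].round(3).tolist() for p in [(276,239),(282,246),(286,257)]])
print("bulb",ray(D,(328,292),.03).round(3),"bowl",ray(S,(200,238),.02).round(3),bot.calibration("wrist")["mtx"].round(1).tolist())
E
```

```text
deck scene [[0.731, -0.046], [0.496, -0.027], [0.476, -0.206], [0.767, -0.266]]
deck side [[0.495, -0.031], [0.469, -0.216], [0.735, -0.264], [0.75, -0.026]]
grip [0.497 0.212 0.04 ] [0.508 0.169 0.04 ]
tiles [[0.598, -0.101], [0.6, -0.147], [0.59, -0.209]]
bulb [ 0.612 -0.407  0.03 ] bowl [0.693 0.217 0.02 ] [[297.5, 0.0, 276.3], [0.0, 297.5, 209.6], [0.0, 0.0, 1.0]]
```

Run:
```python
from h import *
for y in (np.pi/2-.127,-np.pi/2-.127): 
    for p in ((.6,-.13,.28),(.5,.19,.28)): print(y,bot.solve_ik(p,down(y)))
for n,p,y in (("jig",(.59,-.13,.26),np.pi/2-.127),("bat",(.50,.17,.26),np.pi/2-.127)):
    bot.move_pose(p,down(y)); C=cam("wrist"); im=bot.camera("wrist"); cv2.imwrite(f"pics/w_{n}.png",im[:,:,::-1]); np.savez(f"c_{n}.npz",K=C[0],T=C[1])
    for t in ("press_jig","batten","batten_grip","tile_dark","tile_green","tile_blue","stop_left","bowl","yellow_pencil"):
        r=bot.search_frame("wrist",t); print(t,[(np.round(d["bbox"]).tolist(),round(d["confidence"],2)) for d in r[:2]])
print(bot.read_clock())
```

```text
1.4437963267948966 [-0.33354266  0.42369259  0.07674996  1.2238537   0.          1.36425367]
1.4437963267948966 [ 0.22510891  0.27032484 -0.14433646  1.15613502  0.          1.92290524]
-1.6977963267948966 [-0.33354266  0.42369259  0.07674996  1.2238537   0.         -1.77733899]
-1.6977963267948966 [ 0.22510891  0.27032484 -0.14433646  1.15613502  0.         -1.21868742]
press_jig [([189.0, 108.0, 229.0, 136.0], 0.58)]
batten [([189.0, 110.0, 228.0, 134.0], 0.28)]
batten_grip [([258.0, 130.0, 36.0, 30.0], 0.25)]
tile_dark [([259.0, 127.0, 38.0, 32.0], 0.6), ([297.0, 330.0, 36.0, 24.0], 0.22)]
tile_green [([270.0, 204.0, 38.0, 28.0], 0.69)]
tile_blue [([272.0, 168.0, 35.0, 26.0], 0.86), ([269.0, 207.0, 38.0, 26.0], 0.52)]
stop_left [([327.0, 122.0, 51.0, 37.0], 0.68)]
bowl []
yellow_pencil []
press_jig [([288.0, 299.0, 186.0, 105.0], 0.6)]
batten [([253.0, 58.0, 48.0, 133.0], 0.87)]
batten_grip [([258.0, 61.0, 41.0, 127.0], 0.76)]
tile_dark [([343.0, 319.0, 31.0, 27.0], 0.96), ([258.0, 60.0, 39.0, 130.0], 0.62)]
tile_green []
tile_blue [([349.0, 345.0, 26.0, 17.0], 0.9)]
stop_left [([285.0, 303.0, 190.0, 103.0], 0.26)]
bowl [([382.0, 72.0, 92.0, 94.0], 0.63)]
yellow_pencil [([318.0, 2.0, 41.0, 61.0], 0.76)]
5.1917
```

View pics/w_jig.png

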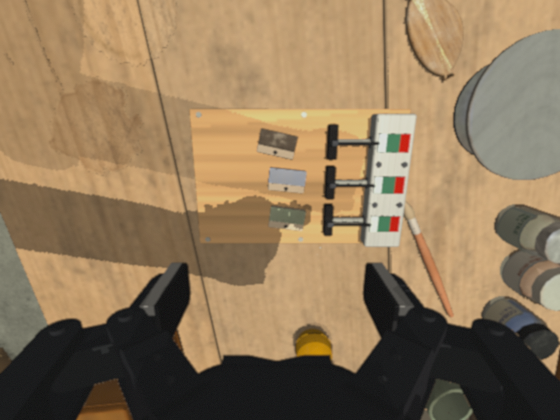

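View pics/w_bat.png

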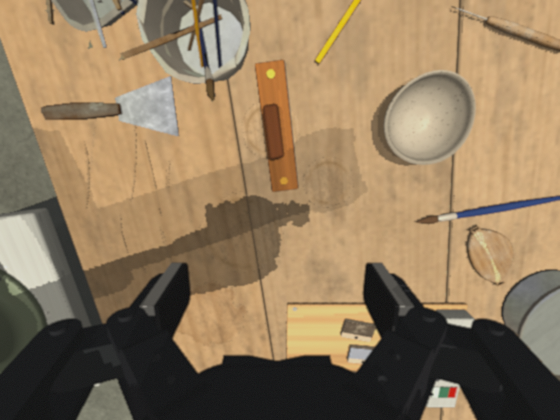

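The first picture shows the jig deck with corners at about (190,110), (410,110) and (200,243), the stops at x≈331, and tiles dark, blue and green from top to bottom. The second shows the batten at (257–299, 60–191), with the grip nearer its left side, so the steel edge should be on the right. I'll zoom in to confirm that.

Run:
```python
from h import *
a=cv2.imread("pics/w_jig.png")[100:255,180:430]; b=cv2.imread("pics/w_bat.png")[50:200,240:315]
f=lambda i,s:cv2.resize(i,None,fx=s,fy=s,interpolation=cv2.INTER_CUBIC)
a,b=f(a,2.2),f(b,3.3); H=max(len(a),len(b))
p=lambda i:cv2.copyMakeBorder(i,0,H-len(i),0,0,cv2.BORDER_CONSTANT)
cv2.imwrite("pics/zoom.png",np.hstack([p(a),p(b)]))
L=lambda n:(lambda z:(z["K"],z["T"]))(np.load(n))
B=L("c_bat.npz");J=L("c_jig.npz")
c=np.array([ray(B,q,.012)[:2] for q in [(257,62),(283,60),(299,187),(272,191)]]);print(c.round(3).tolist())
print("len",np.linalg.norm(c[0]-c[3]),np.linalg.norm(c[1]-c[2]),np.linalg.norm(c[0]-c[1]))
print("griptop",ray(B,(274,131),.061).round(3))
print("deck",[ray(J,q,.008)[:2].round(4).tolist() for q in [(190,110),(200,243)]])
print("stops top", [ray(J,q,.024)[:2].round(4).tolist() for q in [(327,142),(325,182),(323,219)]])
print("housing", [ray(J,q,.034)[:2].round(4).tolist() for q in [(376,114),(414,116),(400,247),(366,246)]])
```

```text
[[0.496, 0.308], [0.527, 0.307], [0.529, 0.151], [0.493, 0.15]]
len 0.15830844872202493 0.1556737792840848 0.030937490564554027
griptop [0.506 0.229 0.061]
deck [[0.4933, -0.0344], [0.4688, -0.2137]]
stops top [[0.6581, -0.0941], [0.6515, -0.1442], [0.6448, -0.1942]]
housing [[0.7162, -0.0683], [0.7605, -0.0763], [0.7431, -0.2437], [0.6978, -0.2363]]
```

View pics/zoom.png

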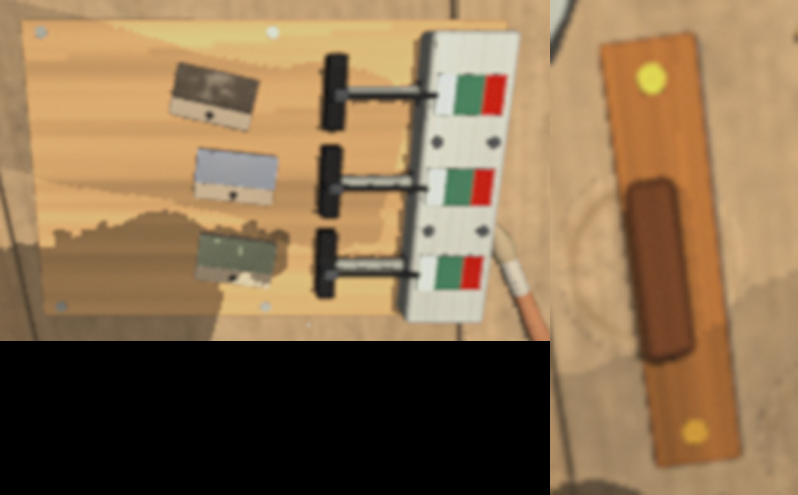

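The zoom confirms the grip sits 13/36 from the left edge, so the steel edge faces +x and the batten's yaw is about 0. The tools in the pot are close to the gripper's path, so I'll check those once before descending.

Run:
```python
from h import *
a=cv2.imread("pics/scene0.png")[220:310,140:270]; b=cv2.imread("pics/side0.png")[140:230,160:260]
f=lambda i,s:cv2.resize(i,None,fx=s,fy=s,interpolation=cv2.INTER_CUBIC)
cv2.imwrite("pics/pot.png",np.hstack([f(a,3.4),f(b,3.4)]))
z=np.load("c_bat.npz");B=(z["K"],z["T"])
S,D=cam("scene"),cam("side")
for uv in ((210,97),(222,18)):
  for h in (.06,.09,.12,.15,.18):
    p=ray(B,uv,h); print(h,p[:2].round(3),"zoom px scene",((proj(S,p)-[140,220])*3.4).round(),"side",((proj(D,p)-[160,140])*3.4+[442,0]).round())
```

```text
0.06 [0.442 0.273] zoom px scene [294. 185.] side [564. 159.]
0.09 [0.448 0.271] zoom px scene [291. 148.] side [569. 128.]
0.12 [0.454 0.268] zoom px scene [287. 111.] side [574.  97.]
0.15 [0.46  0.265] zoom px scene [284.  73.] side [579.  66.]
0.18 [0.466 0.263] zoom px scene [281.  35.] side [584.  34.]
0.06 [0.469 0.345] zoom px scene [194. 203.] side [581. 137.]
0.09 [0.472 0.336] zoom px scene [199. 164.] side [585. 109.]
0.12 [0.476 0.327] zoom px scene [204. 125.] side [588.  81.]
0.15 [0.48  0.318] zoom px scene [209.  85.] side [592.  52.]
0.18 [0.483 0.309] zoom px scene [214.  45.] side [596.  23.]
```

View pics/pot.png

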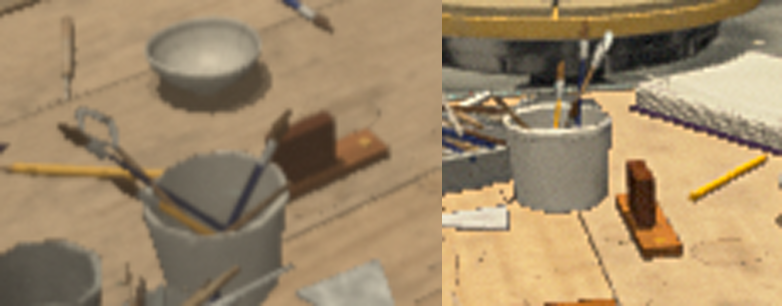

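The brush tip is at about (0.454, 0.268), z≈0.12. I'll grasp 12 mm toward −y with the camera side facing −y, which clears it.

Run:
```python
from h import *
q=down(-np.pi/2)
bot.set_gripper(0.6,60)
bot.move_pose((.506,.217,.24),q)
print(bot.move_linear((.506,.217,.10),.15,until_force=8))
print(bot.move_linear((.506,.217,.026),.08,until_force=8), bot.read_position().round(4))
bot.set_gripper(0.0,60)
print("w",bot.read_gripper_width(),bot.read_finger_force(),bot.read_ft_force().round(2),bot.read_position().round(4))
bot.move_linear((.506,.217,.20),.12)
print("w",bot.read_gripper_width(),bot.read_finger_force(),bot.read_ft_force().round(2),bot.read_clock())
cv2.imwrite("pics/side_l.png",cv2.resize(bot.camera("side")[60:230,150:310,::-1],None,fx=3.4,fy=3.4))
```

```text
False
False [0.5065 0.2171 0.0265]
w 0.2026410069312809 59.30613040924072 [-0.17 -0.42  4.25] [0.5065 0.2171 0.0266]
w 0.2025946188760354 58.82400691509247 [-0.41  0.14 -0.99] 12.4667
```

View pics/side_l.png

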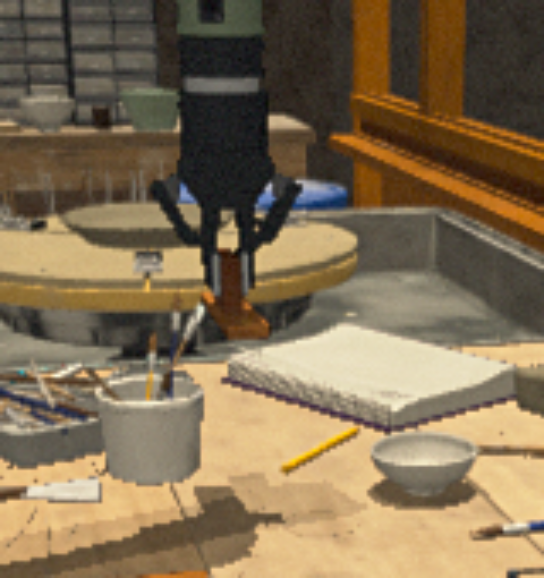

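The batten is gripped and hangs level with the pot behind it, untouched. Next I'll set it on the deck behind the tiles.

```bash
cat >> h.py <<'E'
PSI=-.125; J0=np.array([.653,-.145]); Q=down(-np.pi/2+PSI)
ex=np.array([np.cos(PSI),np.sin(PSI)]); ey=np.array([-ex[1],ex[0]])
def tcp(x,z,y=0.0): return np.r_[J0+x*ex+(y-.012)*ey,z]   # batten origin at jig (x,y)
def tojig(p): d=np.asarray(p)[:2]-J0; return np.array([d@ex,d@ey])
def tip(p): return ray(p[0],p[1],p[2])
E
python3 - <<'E'
from h import *
bot.move_pose(tcp(-.135,.20),Q)
bot.move_linear(tcp(-.135,.055),.12)
print(bot.read_ft_force().round(2))
print(bot.move_linear(tcp(-.135,.030),.02,until_force=4),bot.read_position().round(4),bot.read_ft_force().round(2),bot.read_clock())
C=cam("wrist"); im=bot.camera("wrist"); cv2.imwrite("pics/w_set.png",im[:,:,::-1]); np.savez("c_set.npz",K=C[0],T=C[1])
s=bot.camera("scene"); cv2.imwrite("pics/s_set.png",s[:,:,::-1])
E
```

```text
[ 0.35 -0.5  -0.63]
True [ 0.5173 -0.14    0.0345] [-0.12  1.23  3.6 ] 16.1583
```

View pics/w_set.png

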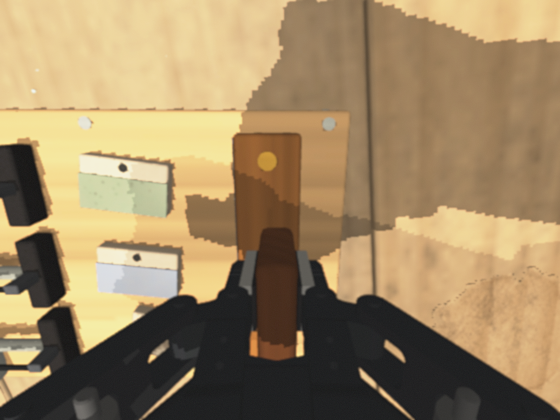

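The batten sits on the deck behind the tiles, contact came at the expected height, and its end is at (234–300, 135). I'll check the alignment numerically, then push most of the way.

Run:
```python
from h import *
z=np.load("c_set.npz");C=(z["K"],z["T"])
J=lambda uv,h:(tojig(ray(C,uv,h))*1e3).round(1)
print("batten front",J((234,142),.02),J((240,255),.02),"back",J((300,137),.02),J((302,245),.02))
print("deck near edge",J((348,113),.008),J((340,270),.008),"side edge",J((30,109),.008),J((340,112),.008))
print("stops top near face lower-right..",J((45,215),.024),J((35,150),.024),J((63,300),.024),J((56,237),.024))
print("tiles rear",J((174,163),.017),J((166,217),.017),J((180,251),.017),J((178,298),.017))
```

```text
batten front [-113.5  -76.3] [-114.3  -12.7] back [-147.3  -78.8] [-149.9  -18.9]
deck near edge [-173.7  -90.6] [-175.4    3.6] side edge [ -3.5 -92.7] [-169.4  -91.1]
stops top near face lower-right.. [-10.8 -38.3] [-13.7 -72.7] [-9.3 14.6] [-13.9 -25.5]
tiles rear [-80.7 -65.2] [-73.  -34.8] [-78.9 -13.8] [-74.6  17.9]
```

Run:
```python
from h import *
z=.0345
for x in (-.080,-.066,-.060,-.056):
    bot.move_linear(tcp(x,z),.03)
    f=bot.read_ft_force(); print(x,(tojig(bot.read_position())*1e3).round(1),"push",round(-f[:2]@ex,2),"lat",round(f[:2]@ey,2),f[2].round(2),bot.read_clock())
C=cam("wrist"); w=bot.camera("wrist"); s=bot.camera("side")
cv2.imwrite("pics/w_p.png",w[:,:,::-1]); cv2.imwrite("pics/s_p.png",s[:,:,::-1]); np.savez("c_p.npz",K=C[0],T=C[1])
f=lambda i,k:cv2.resize(i,None,fx=k,fy=k,interpolation=cv2.INTER_CUBIC)
a=f(w[:,:,::-1],.8); b=f(s[215:275,255:360,::-1],3.2); H=max(len(a),len(b))
p=lambda i:cv2.copyMakeBorder(i,0,H-len(i),0,0,cv2.BORDER_CONSTANT)
cv2.imwrite("pics/press.png",np.hstack([p(a),p(b)]))
```

```text
-0.08 [-82.8 -11.9] push 8.27 lat 0.34 10.85 18.2833
-0.066 [-68.9 -11.9] push 10.2 lat -0.25 10.93 18.9
-0.06 [-65.3 -11.8] push 15.31 lat -0.53 17.93 19.25
-0.056 [-63.2 -11.8] push 19.65 lat -0.45 23.76 19.5333
```

View pics/press.png

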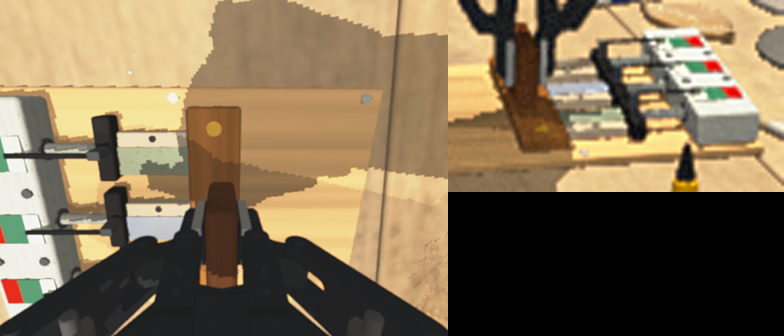

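Tiles are square against their stops, but the pointers are barely leaving the white. The batten is also bearing down with 24 N, which adds friction. I'll ease the downward load in small steps.

Run:
```python
from h import *
z=.0345
for i in range(8):
    f=bot.read_ft_force(); p=bot.read_position(); print(round(z,4),(tojig(p)*1e3).round(1),p[2].round(4),"push",round(-f[:2]@ex,2),"fz",f[2].round(2),"m",bot.read_moment().round(2),bot.read_clock())
    if f[2]<5: break
    z+=.001
    bot.move_linear(tcp(-.056,z),.02); bot.wait(.1)
```

```text
0.0345 [-63.3 -11.8] 0.0349 push 20.91 fz 22.83 m [0.58 4.26 0.21] 19.6333
0.0355 [-61.3 -11.6] 0.0349 push 12.26 fz 11.96 m [0.37 2.67 0.06] 19.9833
0.0365 [-60.7 -11.6] 0.0349 push 8.65 fz 1.78 m [0.13 1.89 0.01] 20.3333
```

Run:
```python
from h import *
z=.0365; x=-.056
for i in range(10):
    p=bot.read_position(); f=bot.read_ft_force(); a=tojig(p)[0]
    print(round(x,4),round(z,4),(tojig(p)*1e3).round(1),p[2].round(4),"push",round(-f[:2]@ex,2),"fz",f[2].round(2),bot.read_clock())
    e=-.0535-a
    if abs(e)<.0008 and 1<f[2]<7: break
    x+=np.clip(e,-.002,.002); z+=np.clip((f[2]-3.5)*1e-4,-.0006,.001)
    bot.move_linear(tcp(x,z),.02); bot.wait(.1)
print(x,z)
w=bot.camera("wrist"); s=bot.camera("side"); c=bot.camera("scene")
f=lambda i,k:cv2.resize(i[:,:,::-1],None,fx=k,fy=k,interpolation=cv2.INTER_CUBIC)
a=f(w[90:,:400],1.0); b=np.vstack([f(s[210:275,265:360],3.8),f(c[180:230,250:345],3.8)]); H=max(len(a),len(b))
p=lambda i:cv2.copyMakeBorder(i,0,H-len(i),0,0,cv2.BORDER_CONSTANT)
cv2.imwrite("pics/press2.png",np.hstack([p(a),p(b)]))
```

```text
-0.056 0.0365 [-60.7 -11.6] 0.0349 push 8.65 fz 1.78 20.3333
-0.054 0.0363 [-60.6 -11.6] 0.035 push 13.84 fz 9.42 20.6833
-0.052 0.0369 [-57.6 -11.6] 0.0349 push 9.25 fz 2.89 21.0417
-0.05 0.0369 [-57.5 -11.6] 0.035 push 14.94 fz 8.12 21.3917
-0.048 0.0373 [-55.  -11.6] 0.035 push 12.45 fz 4.24 21.7417
-0.0465 0.0374 [-54.8 -11.6] 0.0351 push 15.53 fz 6.55 22.0917
-0.0453 0.0377 [-53.4 -11.6] 0.0351 push 13.97 fz 5.1 22.4417
-0.04525559381620006 0.03770032130548758
```

View pics/press2.png

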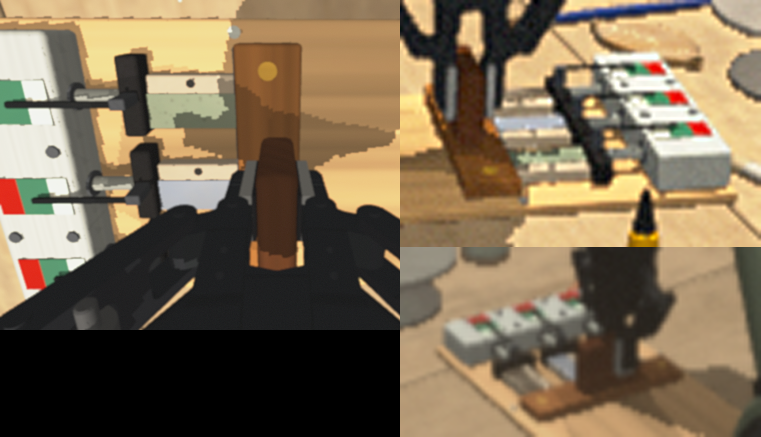

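Run:
```python
from h import *
z=np.load("c_jig.npz");A=(z["K"],z["T"]);C=cam("wrist");D=cam("side")
J=lambda c,uv,h:(tojig(ray(c,uv,h))*1e3).round(1)
print("rest tips L M R",J(A,(378,143),.038),J(A,(374,185),.038),J(A,(370.5,224),.038))
print("rest green start L M R",J(A,(180+457/2.2,143),.034),J(A,(180+446/2.2,185),.034),J(A,(180+436/2.2,224),.034))
print("now tips M R",J(C,(35,90+200),.038),J(C,(6,90+104),.038))
print("now green start M R",J(C,(48,290),.034),J(C,(24,194),.034),"red start M",J(C,(20,290),.034))
sd=lambda u,v:(265+(u-400)/3.8,210+v/3.8)
for n,t,g,r in (("L",(633,67),(607,67),(637,70)),("M",(663,100),(640,97),(660,100)),("R",(683,128),(655,120),(680,130))):
    print(n,J(D,sd(*t),.038),J(D,sd(*g),.034),J(D,sd(*r),.034))
print("front faces of stops now, R M", J(C,(146,90+60),.024),J(C,(158,90+160),.024), "batten front",J(C,(234,90+60),.02))
s=bot.camera("side")
cv2.imwrite("pics/scale.png",cv2.resize(s[220:255,303:353,::-1],None,fx=14,fy=14,interpolation=cv2.INTER_CUBIC))
f=bot.read_ft_force();print((tojig(bot.read_position())*1e3).round(1),f.round(1),bot.read_clock())
```

```text
rest tips L M R [57.4 50.9] [57.4 -0.4] [ 57.7 -52.1]
rest green start L M R [70.5 50.5] [69.7 -1.4] [ 69.1 -53.6]
now tips M R [73.  -1.8] [ 74.2 -53.6]
now green start M R [69.7  0.8] [ 69.2 -52.6] red start M [84.5  0.6]
L [74.3 43.2] [59.2 55.4] [78.4 47.1]
M [ 78.2 -15.8] [67.4  0.4] [79.1 -6.5]
R [ 77.8 -61.3] [ 66.5 -37.8] [ 77.9 -55.4]
front faces of stops now, R M [ 11.7 -72.5] [ 12.2 -17.6] batten front [-31.8 -71.9]
[-53.4 -11.6] [-14.1   0.2   4.4] 22.6417
```

View pics/scale.png

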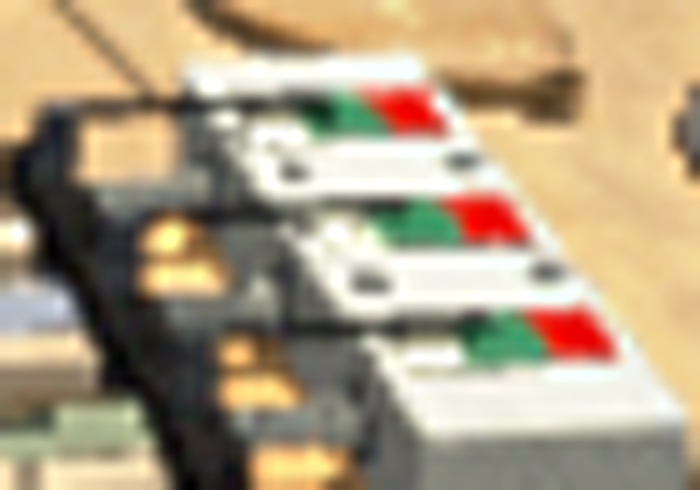

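All three pointers stand roughly a third into the green: left (335,105), middle (405,215), right (490,325). I'll advance about 2 mm to centre them, hold, check and hand in.

Run:
```python
from h import *
z=.0377; x=-.04525
for i in range(6):
    p=bot.read_position(); f=bot.read_ft_force(); a=tojig(p)[0]
    e=-.0513-a
    if abs(e)<.0008 and 1<f[2]<8: break
    x+=np.clip(e,-.0015,.0015); z+=np.clip((f[2]-3.5)*1e-4,-.0005,.0006)
    bot.move_linear(tcp(x,z),.02); bot.wait(.15)
for i in range(5):
    p=bot.read_position(); f=bot.read_ft_force(); print((tojig(p)*1e3).round(2),p[2].round(4),"push",round(-f[:2]@ex,2),"fz",f[2].round(2),bot.read_clock())
    if i<4: bot.wait(1)
w=bot.camera("wrist"); s=bot.camera("side")
k=lambda i,a,b:cv2.resize(i[:,:,::-1],(a,b),interpolation=cv2.INTER_CUBIC)
cv2.imwrite("pics/final.png",np.hstack([k(s[220:255,303:353],500,350),k(w[110:390,:240],300,350)]))
```

```text
[-51.37 -11.64] 0.0351 push 15.91 fz 5.25 23.4417
[-51.34 -11.62] 0.0351 push 15.43 fz 3.99 24.4417
[-51.34 -11.61] 0.0351 push 16.72 fz 5.4 25.4417
[-51.37 -11.65] 0.0351 push 16.18 fz 4.89 26.4417
[-51.36 -11.64] 0.0351 push 15.28 fz 4.85 27.4417
```

View pics/final.png

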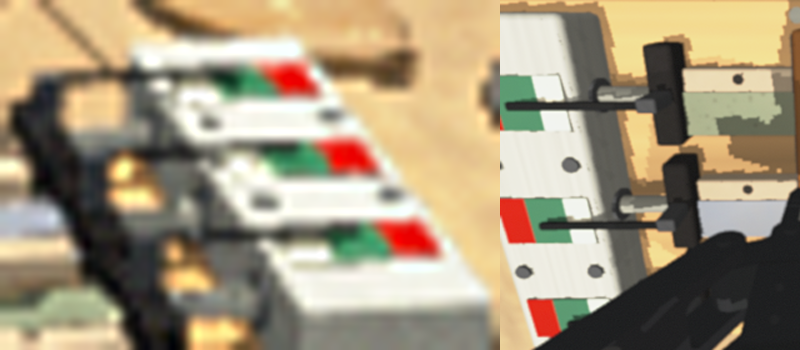

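The pointers are mid-green, held steady for more than 4 s, with the tiles square against the stops.

```bash
python3 -c "
from cell import bot
print(bot.close_job(), bot.read_clock())"
```

```text
the job is handed in; nothing more can be done
the job is handed in; nothing more can be done
```

The job is handed in: the batten presses all three tiles against their stops, every pointer stood about mid-green and held steady for over 4 s before hand-in, and the gripper still holds and presses the batten; I touched nothing else.

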